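# Return the lockout key, then hold the saw's spring-return key switch on

### The arm

A 6-joint arm with a two-finger parallel gripper is mounted at the origin on a cart in front of the work surface, level with it; the furniture and walls round the work are solid. World frame = base frame: x ahead of the robot, y to its left, z up, the work surface at z = 0. Lengths are in m, angles in rad, forces in N, time in s.
With the tool pointing down it reaches from about 0.35 to 0.775 m from the base axis. Payload 5.5 kg.
Tool frame: the origin (TCP) lies where the fingers leave the gripper's body, on its centre line; the fingertips stand env.tip_reach ahead of it and the grasp point (between the pads) lies 54 mm ahead of it (env.tip_reach is the distance from the TCP to the fingertips, in m); z points along the fingers, y is the line along which they close (so a half turn about z gives the same grasp; the last joint's range is limited). The gripper opens to 85 mm and grips with 20 to 120 N. Pads are 22 mm wide; open, the fingers measure 114 mm over their backs; the gripper's body (76 mm by 85 mm) begins 54 mm behind the grasp point. The pads swing forward as they close: fully open they stand 13 mm farther back than shut.
Start: joints at [0.992, 0.313, 0.046, 1.304, 0, 1.431], TCP at [0.244, 0.521, 0.304] pointing down, gripper open.
Joint ranges: [-2.76, 2.76], [-0.86, 1.69], [-1.03, 1.26], [-2.2, 2.34], [-1.47, 1.5], [-3.14, 3.14]. Speed limits (rad/s): [2.57, 2.57, 3.14, 3.14, 3.14, 3.14].

### API

Orientations are given as a unit quaternion [w, x, y, z].
In Python, from workcell import status, optics, hand_in, env gives the robot as it stands.
- The arm moves only by the shell command python3 -m handwheel 'ROWS' [FORCE]. ROWS is a JSON object whose one key "deltas" holds a list of rows, each a list of 5 numbers: the opening, from -1 (shut) to 1 (fully open), then the shift along the tool's x, y, z in units of 40 mm (1.0 is 40 mm), then the turn about the tool's z in units of 10 degrees (1.0 is 10 degrees). In form: {"deltas": [[jaw, x, y, z, roll], ...]}. A call has 1 to 20 rows; each row shifts and turns the commanded pose from where the row before left it, along the tool's axes as they then stand; what a row does not reach is not made up. A row lasts 1/8 s, in which the tool goes at most 62.5 mm and 10.7 degrees, less where a joint would pass 70% of its speed; a pose out of reach is approached as far as the arm can. A call is refused whole if a number of a shift passes 1 or a number of a turn 1, either way. A call with a gripper value outside its range is refused whole. The fingers move at their own pace and stop on an object; FORCE is the grip in N (left out, the last holds). Time passes only in rows, so rows that do not move let the fingers close. It gives the time, the measured TCP pose, the force, the opening and the grip force at its end, in the units of the state.
- status.get_state(): the state, without advancing time (a new reading comes with each control period).
- optics.read_camera(name): name is "scene" or "top" or "wrist"; returns a dict with "frame" (420x560x3 uint8, red, green, blue), "depth" (420x560 float32, m along the optical axis (not along the pixel's ray), 0 where there is no reading), "vfov" (degrees; the focal length in pixels is half the picture's height over the tangent of half this angle, whatever the lens; pixels are square), "cx", "cy" (the principal point, pixels), "k1" (the pictures are not rectified: a ray, as slopes to the right and down, at radius r is drawn at 1 + k1 r^2 times it, then the intrinsics apply), "origin" and "attitude" of the camera in the world. Camera axes: x right, y down, z forward; pixel columns grow to the right and rows downward; lengths in m; the calibration is good to about 2 mm. A picture is of the moment at which its call begins.
- hand_in(): hands the job in; it is judged then, once.
The state is a dict: "clock": time; "joint_pos": joint angles; "qvel": joint speeds; "tau": joint torques, N m; "tcp_pos": TCP position; "orientation": TCP orientation; "wrist_force": force on the tool from outside, world axes, zero at the start; "ft_torque": the same for the moment, N m; "finger_gap": finger opening in m; "grip_force": force on a finger pad.
Only numpy, scipy, OpenCV 4.12 (cv2) and the standard library are available. Lean on these libraries where they do the work, as an engineer would, in place of code of your own. Each camera call takes 0.05 s, during which the arm holds its last target. There are 200 camera calls.

### The job

The saw is coming back from service: first put the red-tagged lockout key away, blade down and fully seated in the red-ringed nest of the yellow-topped key station, and let go of it. Then push the green-tagged key fully home in the station's steel-ringed lock, past its sticky pins (a little wiggling helps), turn it a quarter turn clockwise to its stop and finish while still gripping it there, because the lock springs back when the key is let go. Do not put the red key in the lock, and leave the other things on the table where they are.

Things in the scene. Friction and masses are not known exactly. Their poses are not given: they have to be found in the camera images.
- station: key station fixed to the table: grey box 110 x 170 mm, yellow lid 114 x 174 mm, flat top 75 mm up. Origin: centre of its underside; x to its back, y to its left, z up; turned up to 0.35 rad either way. On the lid (mm): steel-ringed lock at x -12, y -42; red-ringed nest at x -12, y +42; amber lamp 17 high, 25 wide at x +34, y 0. Rings 3 high, 30 inside, 38 (steel) and 43 (red) outside
- lock (a point): centre of the keyway at the level of the lid's top; axes as the station's. Slot 8.6 mm along x, 20 mm along y, 2 mm chamfers, through the 8 mm lid; below it the plug's slot is 8.2 x 20 mm, 36 mm deep. Fully home, key_green's origin is here. The lid keeps the key from turning (beyond 0.2 rad) until it is within 2 mm of home
- lock_pin (a point): on the lock's axis 20 mm below the lid's top: the first of two sticky spring pins, one from the back, the second 8 mm deeper from the front. The blade meets them with 20 and 12 mm still to go. A straight push of 15 N can stick there, and 40 to 70 N may be needed to shove past; pushed at about 10 N while wiggled 0.1 rad either way round its axis, the key works past them
- nest (a point): centre of the red-ringed nest's mouth at the level of the lid's top: slot 11 mm along x, 23 mm along y (axes as the station's), 2 mm chamfers, through the 8 mm lid, hollow below. Fully seated, key_red's origin is here
- lock_plug (a joint): turn of the lock's plug, rad: 0 at rest, grows clockwise seen from above, stop at 1.40. A spring turns it back (0.03 N m at rest, 0.10 N m at the stop). The key has about 0.18 rad of play in it, so a hand turn of 1.57 rad, a quarter turn, just reaches the stop
- key_green: green-tagged key, 90 g, 88 mm long, z up along it, x across its thickness, y across its width. Origin: centre of the underside of the collar (26 mm wide, 6 mm high) that rests on block or lid when fully in. Bow: flat paddle 12 mm along x, 38 mm along y, 10 to 50 mm above the origin, lower half black, top 18 mm the green tag; grip it across x about 30 mm above the origin
- key_green_tip (a point): end of the green key's blade, 38 mm below the key's origin; same axes. Under the collar a round neck 6 mm wide, 10.5 mm long; then the blade, 6 mm along x and 18 mm along y, to 33 mm below the origin; then a blunt tip 4 x 16 mm. The blade is the same either way round (half turn about z)
- key_red: red-tagged lockout key, the same shape, size, axes and origin as key_green. Its blade would also fit the lock but must not go there
- key_block: wooden key block 56 x 130 x 46 mm, fixed to the table, with two plain sockets (9 x 21 mm, at y -36 and y +36 mm) in which the two keys start, upright, in either order; key axes parallel to the block's. Origin at the centre of its underside; long along its y
- scoring_blade: bystander: small saw blade with red disc, 119 mm wide, 10 mm high, flat at the back of the table
- dial_gauge: bystander: dial gauge on a foot, 70 mm high, at the back
- tape_measure: bystander: yellow tape measure, 62 x 82 x 36 mm, at the back
- grease_tin: bystander: blue tin, 69 mm wide, 47 mm high, at the right
- screw_jar: bystander: jar with black lid, 61 mm wide, 86 mm high, at the right
- screwdriver_cross: bystander: screwdriver with blue handle, 196 mm long, at the right
- chisel: bystander: chisel, 252 mm long, at the right
Mind the look-alikes: they are no part of the job. Leave any orange look-alike of the key_red alone. What is shaped like the key_green but orange is not meant.

How it is judged:
By the outcome, as a careful person would: the job done as asked, in the order asked, and still so for the second after the job is handed in, while the arm keeps its last pose, push and grip.
It also fails if it takes over 64 s, if anything falls off the work surface, if the arm or the gripper's body presses on something with over 40 N, if the wrist force passes 120 N, or if a joint passes its speed limit or range.

## Working session

There is one attempt and no reset: what is moved stays moved. The work goes in short steps, Python scripts to look and compute and a shell command to move; the robot and the scene stay as the last step left them, time stands still between calls to the robot, and variables do not carry over. Pictures are saved under pics/ and viewed, at most 10 in all, crops included, and the job is handed in when it is done.

```bash
mkdir -p pics; ls
cat > h.py <<'E'
import numpy as np, cv2
from workcell import status, optics, env
from scipy.spatial.transform import Rotation as R
def rot(q):
    q=np.array(q,float)
    return q if q.shape==(3,3) else R.from_quat([q[1],q[2],q[3],q[0]]).as_matrix()
def cam(n):
    c=optics.read_camera(n); d=c['depth']; H,W=d.shape
    f=H/2/np.tan(np.radians(c['vfov'])/2)
    v,u=np.mgrid[0:H,0:W].astype(float)
    K=np.array([[f,0,c['cx']],[0,f,c['cy']],[0,0,1]])
    p=np.stack([u.ravel(),v.ravel()],1)[:,None]
    s=cv2.undistortPoints(p,K,np.array([c['k1'],0,0,0,0.]),None,None) if 0 else None
    x=(u-c['cx'])/f; y=(v-c['cy'])/f; a,b=x.copy(),y.copy()
    for _ in range(30):
        g=1+c['k1']*(a*a+b*b); a,b=x/g,y/g
    P=np.stack([a*d,b*d,d],-1)@rot(c['attitude']).T+np.array(c['origin'])
    P[d==0]=np.nan
    return c['frame'],P,c
E
python3 - <<'E'
from h import *
s=status.get_state();print({k:np.round(v,3) for k,v in s.items()},env.tip_reach)
for n in('top','scene'):
    f,P,c=cam(n);cv2.imwrite(f'pics/{n}0.png',f[...,::-1]);np.savez(f'{n}0.npz',f=f,P=P)
    print(n,c['origin'],c['attitude'],c['vfov'],c['k1'],c['cx'],c['cy'])
E
```

```text
pics
{'clock': np.float64(0.0), 'joint_pos': array([0.992, 0.314, 0.045, 1.304, 0.   , 1.431]), 'qvel': array([ 0.001, -0.001,  0.002, -0.   , -0.   ,  0.001]), 'tau': array([ 0.0000e+00, -4.8063e+01,  2.9853e+01,  1.9000e-02, -0.0000e+00,
        0.0000e+00]), 'tcp_pos': array([0.244, 0.52 , 0.303]), 'orientation': array([-0.   ,  0.218,  0.976, -0.001]), 'wrist_force': array([-0.226, -0.044,  0.13 ]), 'ft_torque': array([ 0.016, -0.013,  0.013]), 'grip_force': np.float64(0.0), 'finger_gap': np.float64(0.085)} 0.0726
top [ 0.34689154 -0.00461738  1.27856625] [ 0.05627248 -0.69705064  0.71156281 -0.06806017] 45.36948851198213 0.04578311100527356 279.3048876918431 207.93445873838843
scene [-0.14299746 -0.66530848  0.65343451] [-0.45085457  0.79246886 -0.35864971  0.200234  ] 48.43643276731456 -0.05658058715902808 278.5141123163945 214.6372479976007
```

View pics/top0.png

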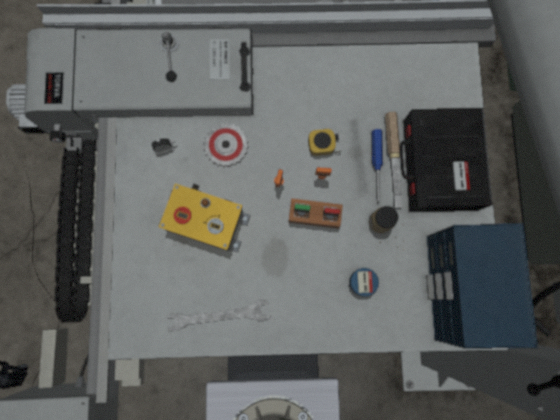

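View pics/scene0.png

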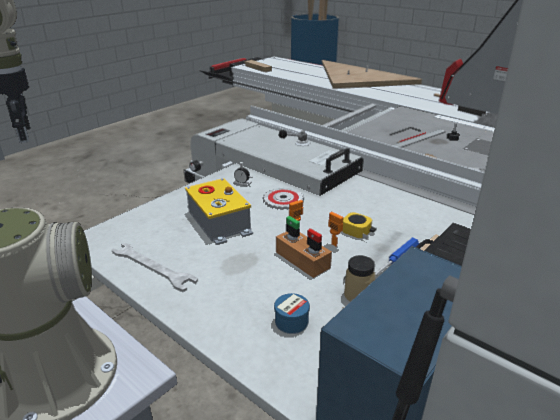

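Top view: station about (202,217), with the red nest at (182,215), steel lock at (215,226) and lamp at (205,202). The block is at (316,213), with green at (302,209) and red at (331,211). Orange look-alikes stand at (279,180) and (323,172).

Run:
```python
from h import *
for n in('top','scene'):
    z=np.load(f'{n}0.npz');f=z['f'];P=z['P'];h=cv2.cvtColor(f,cv2.COLOR_RGB2HSV);H,S,V=h[...,0].astype(int),h[...,1],h[...,2]
    Z=P[...,2]
    def show(name,m):
        q=P[m&np.isfinite(Z)]
        if len(q)<3: print(n,name,len(q));return
        r=cv2.minAreaRect(q[:,:2].astype(np.float32)*1000)
        print(n,name,len(q),'mean',np.round(q.mean(0)*1000,1),'zmax',round(np.percentile(q[:,2],95)*1000,1),'rect',np.round(r[0],1),np.round(r[1],1),round(r[2],1))
    area=(P[...,0]>.25)&(P[...,0]<.75)&(abs(P[...,1])<.45)
    show('lid',area&(H>20)&(H<35)&(S>120)&(abs(Z-.075)<.008)&(P[...,1]>.1))
    show('lidred',area&((H<6)|(H>174))&(S>120)&(abs(Z-.077)<.01)&(P[...,1]>.1))
    show('lamp',area&(Z>.084)&(Z<.1)&(P[...,1]>.1))
    show('blocktop',area&(abs(Z-.046)<.005)&(H>3)&(H<20)&(S>80)&(P[...,1]<.1)&(P[...,0]<.62))
    show('green',area&(H>45)&(H<80)&(S>100)&(Z>.06)&(P[...,1]<.1))
    show('redkey',area&((H<5)|(H>174))&(S>120)&(Z>.06)&(P[...,1]<.1))
    m=(area&(H>5)&(H<20)&(S>150)&(Z>.055)&(P[...,1]<.2)).astype(np.uint8)
    k,l,st,_=cv2.connectedComponentsWithStats(m)
    for i in range(1,k):
        if st[i,4]>8: show('orange',l==i)
    show('lidregion',area&(abs(Z-.075)<.006)&(P[...,1]>.05))
c=cv2.resize(np.load('top0.npz')['f'][150:260,150:360],None,fx=3.8,fy=3.8,interpolation=cv2.INTER_CUBIC);cv2.imwrite('pics/c.png',c[...,::-1])
```

```text
top lid 2235 mean [546.  172.7  74.6] zmax 78.4 rect [546.4 164.2] [173.8 113.9] 70.3
top lidred 82 mean [547.2 208.1  77. ] zmax 81.3 rect [547.7 208. ] [34.8 34.1] 0.9
top lamp 51 mean [577.  153.9  88.6] zmax 93.2 rect [571.2 172.1] [25.6 60.3] 32.5
top blocktop 652 mean [ 549.8 -119.5   45.9] zmax 49.6 rect [ 546.5 -187.5] [265.2 279.7] 62.8
top green 50 mean [558.  -80.8  95.3] zmax 99.4 rect [557.9 -81. ] [29.7  9.1] 79.1
top redkey 130 mean [ 590.1 -246.8   82.3] zmax 98.7 rect [ 606.7 -285.6] [120.1 301.7] 42.0
top orange 49 mean [ 650.1 -136.3   86.7] zmax 90.6 rect [ 650.4 -136.9] [32.2  8. ] 83.4
top orange 46 mean [633.6 -26.5  87.2] zmax 90.6 rect [635.2 -26.1] [10.4 29.9] 80.7
top orange 50 mean [547.3 192.6  76.9] zmax 81.7 rect [549.3 192.9] [40.5 13.4] 1.0
top lidregion 3169 mean [545.3 163.4  74.9] zmax 78.7 rect [581.3 206.7] [310.  165.8] 50.3
scene lid 987 mean [538.8 168.6  74.8] zmax 77.0 rect [545.8 165.1] [174.2 115.2] 71.1
scene lidred 50 mean [548.4 206.6  77. ] zmax 79.0 rect [548.5 206.5] [38.2 37.5] 72.2
scene lamp 26 mean [574.8 150.5  88.3] zmax 91.0 rect [575.4 150.6] [11.7 15.8] 59.0
scene blocktop 521 mean [ 541.8 -127.8   45.7] zmax 47.8 rect [ 495.6 -180.9] [280.5 118.2] 46.7
scene green 106 mean [556.3 -85.   89.8] zmax 96.9 rect [558.  -83.6] [36.6 12.4] 81.0
scene redkey 114 mean [ 545.5 -156.2   89.7] zmax 96.6 rect [ 547.5 -154.6] [35.4 12. ] 81.1
scene orange 22 mean [574.6 149.2  87.8] zmax 91.2 rect [575.9 149.2] [11.8 12.9] 46.1
scene orange 165 mean [633.3 -29.9  74. ] zmax 88.1 rect [635.4 -28. ] [13.2 36.5] 75.6
scene orange 183 mean [ 648.2 -141.6   73.6] zmax 88.1 rect [ 649.8 -139.4] [36.9 12.6] 88.0
scene lidregion 1502 mean [539.9 156.8  75.1] zmax 78.2 rect [580.7 206.6] [311.  163.9] 50.3
```

View pics/c.png

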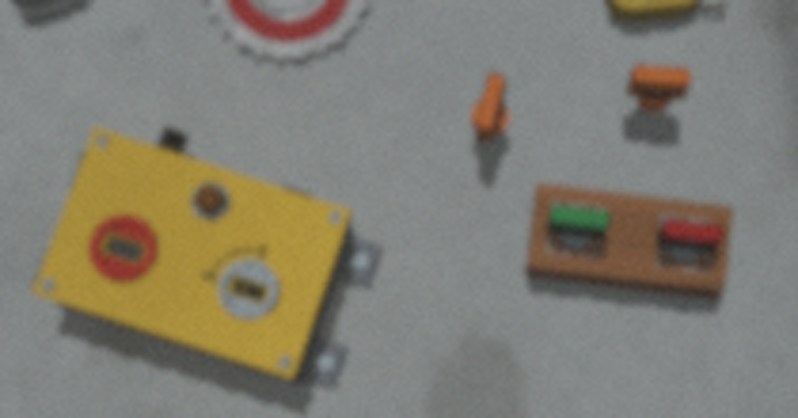

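```bash
python3 -m handwheel '{"deltas": [[1,0,0,0,-0.967],[1,0,0,0,-0.967],[1,0,0,0,-0.967],[1,0,0,0,-0.967],[1,0,0,0,-0.967],[1,0,0,0,-0.967],[1,0,0,0,-0.967],[1,0,0,0,-0.967],[1,0,0,0,-0.967],[1,0,0,0,-0.967],[1,0,0,0,-0.967]]}' 40 && python3 -m handwheel '{"deltas": [[1,0.5,-0.3,0,0],[1,0.9,-0.6,0,0],[1,0.9,-0.6,0,0],[1,0.9,-0.6,0,0],[1,0.9,-0.6,0,0],[1,0.9,-0.6,0,0],[1,0.9,-0.6,0,0],[1,0.9,-0.6,0,0],[1,0.9,-0.6,0,0],[1,0.9,-0.6,0,0],[1,0.9,-0.6,0,0],[1,0.9,-0.6,0,0],[1,0.9,-0.6,0.3,0],[1,0.9,-0.6,0.3,0],[1,0.9,-0.6,0.3,0],[1,0.9,-0.6,0.3,0],[1,0.9,-0.6,0.3,0],[1,0.5,-0.2,0,0],[1,0,0,0,0],[1,0,0,0,0]]}'
cat >> h.py <<'E'
def plan(xyz,yang,cmd=None):
    "shift in tool units & roll to bring TCP to xyz(m), tool y at yang deg; shift given in frame before roll"
    s=status.get_state();T=rot(s['orientation']);d=np.array(xyz)-s['tcp_pos']
    a=np.degrees(np.arctan2(T[1,1],T[0,1]))
    print('tcp',np.round(s['tcp_pos'],4),'yang',round(a,2),'tool z',np.round(T[:,2],4),'F',np.round(s['wrist_force'],1),'t',round(s['clock'],2),'gap',round(s['finger_gap'],4))
    print('units',np.round(T.T@d/.04,3),'roll',round(-(((yang-a)+180)%360-180)/10,3))
E
python3 - <<'E'
from h import *
plan((.5475,-.1546,.25),171.3)
f,P,c=cam('wrist');cv2.imwrite('pics/w1.png',f[...,::-1]);np.savez('w1.npz',f=f,P=P)
h=cv2.cvtColor(f,cv2.COLOR_RGB2HSV);H,S=h[...,0].astype(int),h[...,1];Z=P[...,2]
for nm,m in(('red',((H<4)|(H>174))&(S>120)&(Z>.07)),('green',(H>45)&(H<80)&(S>100)&(Z>.07)),('block',(abs(Z-.046)<.003)&(P[...,0]<.6))):
    for nn,mm in((nm,m),(nm+'top',m&(Z>.092))):
        q=P[mm&np.isfinite(Z)]
        if len(q)>4: print(nn,len(q),np.round(q.mean(0)*1000,1),[np.round(a,1) for a in cv2.minAreaRect(q[:,:2].astype(np.float32)*1000)])
E
```

```text
clock: 1.48
tcp_pos: [0.2442, 0.5203, 0.3034]
orientation: [-0.001, -0.653, 0.757, -0.0]
wrist_force: [-0.7, 0.2, -0.5]
finger_gap: 0.0854
grip_force: 0.0
clock: 3.98
tcp_pos: [0.5492, -0.149, 0.2442]
orientation: [0.0, -0.651, 0.759, 0.0]
wrist_force: [0.3, 0.8, 0.0]
finger_gap: 0.0853
grip_force: 0.0
tcp [ 0.5492 -0.149   0.2442] yang 171.26 tool z [-2.e-04  6.e-04 -1.e+00] F [0.3 0.8 0. ] t 3.98 gap 0.0853
units [ 0.145  0.021 -0.144] roll -0.004
red 966 [ 548.  -154.3   96.4] [array([ 548.4, -152.6]), array([37.6, 10.3]), np.float64(81.3)]
redtop 928 [ 548.1 -153.7   96.7] [array([ 548.4, -152.5]), array([37.4, 10.3]), np.float64(81.3)]
green 313 [559.2 -81.2  96.9] [array([558.8, -83.4]), array([26.2,  9. ]), np.float64(81.7)]
greentop 313 [559.2 -81.2  96.9] [array([558.8, -83.4]), array([26.2,  9. ]), np.float64(81.7)]
block 16886 [ 467.  -177.4   47.2] [array([ 466.5, -156.5]), array([235.9, 217.6]), np.float64(81.7)]
```

View pics/w1.png

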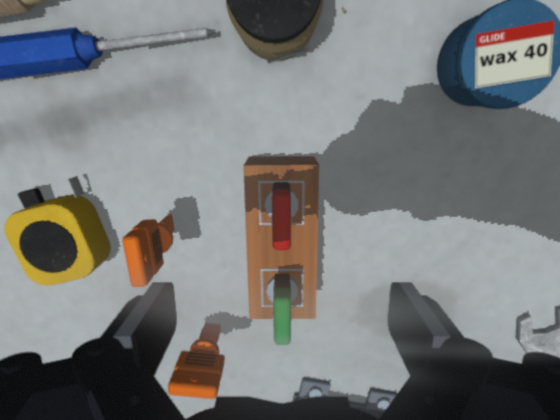

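The wrist view shows the red tag at (282,216) and the green at (282,308), with the block aligned to the gripper. Red key is at about (0.548, -0.1536); descending onto it.

```bash
python3 -m handwheel '{"deltas": [[1,0.12,0.02,0.5,-0.02],[1,0,0,0.7,0],[1,0,0,0.7,0],[1,0,0,0.6,0],[1,0,0,0.35,0],[0.2,0,0,0,0],[-0.3,0,0,0,0],[-1,0,0,0,0],[-1,0,0,0,0],[-1,0,0,0,0],[-1,0,0,0,0]]}' 50; python3 -c "
from h import *
plan((.548,-.1536,.230),171.4)"
```

```text
clock: 5.4
tcp_pos: [0.5486, -0.1547, 0.1307]
orientation: [0.0, -0.652, 0.758, -0.001]
wrist_force: [-1.0, 0.3, 5.3]
finger_gap: 0.0116
grip_force: 49.4
tcp [ 0.5486 -0.1547  0.1307] yang 171.42 tool z [ 1.4e-03 -5.0e-04 -1.0e+00] F [-1.   0.3  5.3] t 5.4 gap 0.0116
units [-0.025  0.015 -2.483] roll 0.002
```

```bash
python3 -m handwheel '{"deltas": [[-1,0,0,-0.4,0],[-1,0,0,-0.8,0],[-1,0,0,-0.8,0],[-1,0,0,-0.7,0],[-1,-0.4,0.05,0,0],[-1,-0.75,0.11,0,0],[-1,-0.75,0.11,0,0],[-1,-0.75,0.11,0,0],[-1,-0.75,0.11,0,0],[-1,-0.75,0.11,0,0],[-1,-0.75,0.11,0,0],[-1,-0.75,0.11,0,0],[-1,-0.75,0.11,0,0],[-1,-0.75,0.11,0,0],[-1,-0.75,0.11,0,0],[-1,-0.75,0.11,0,0],[-1,-0.3,0.05,0,0.53],[-1,0,0,0,0.54],[-1,0,0,0,0],[-1,0,0,0,0]]}'
python3 - <<'E'
from h import *
plan((.5485,.2077,.230),160.7)
for n in('wrist','top'):
    f,P,c=cam(n);cv2.imwrite(f'pics/{n}2.png',f[...,::-1])
    h=cv2.cvtColor(f,cv2.COLOR_RGB2HSV);H,S=h[...,0].astype(int),h[...,1];Z=P[...,2]
    A=(P[...,1]>.08)&(P[...,1]<.32)&(P[...,0]>.42)&(P[...,0]<.66)
    for nm,m in(('ring',A&((H<6)|(H>174))&(S>120)&(abs(Z-.077)<.006)),('lid',A&(H>20)&(H<35)&(S>100)&(abs(Z-.075)<.005)),('tag',A&((H<6)|(H>174))&(S>120)&(Z>.15)),('lamp',A&(abs(Z-.09)<.006)),('steel',A&(S<70)&(abs(Z-.077)<.008))):
        q=P[m]
        if len(q)>4: print(n,nm,len(q),np.round(q.mean(0)*1000,1),[np.round(a,1) for a in cv2.minAreaRect(q[:,:2].astype(np.float32)*1000)],np.round(cv2.minEnclosingCircle(q[:,:2].astype(np.float32)*1000)[0],1))
E
```

```text
clock: 7.9
tcp_pos: [0.549, 0.2075, 0.2372]
orientation: [-0.001, -0.579, 0.815, 0.0]
wrist_force: [0.1, 0.5, -1.4]
finger_gap: 0.0112
grip_force: 49.7
tcp [0.549  0.2075 0.2372] yang 160.83 tool z [-1.4e-03 -2.0e-04 -1.0e+00] F [ 0.1  0.5 -1.4] t 7.9 gap 0.0112
units [-0.001  0.014  0.18 ] roll 0.013
wrist ring 612 [556.5 215.2  78.3] [array([554.9, 217.5]), array([20.1, 39.1]), np.float64(49.5)] [551.  212.9]
wrist lid 39578 [540.9 153.2  76.1] [array([545.2, 165.8]), array([174.7, 114.2]), np.float64(70.5)] [545.1 165.8]
wrist tag 2681 [549.1 210.  203.3] [array([549.3, 210.3]), array([34.4, 11.5]), np.float64(70.5)] [549.4 210.3]
wrist lamp 799 [575.9 153.8  89.8] [array([576.9, 154.2]), array([18.7, 19.2]), np.float64(56.9)] [577.  154.2]
wrist steel 3262 [526.3 138.1  78.2] [array([542.8, 166.5]), array([166. , 109.7]), np.float64(70.1)] [542.4 168. ]
top ring 43 [545.  208.3  77. ] [array([545.7, 206.1]), array([25.9, 33.7]), np.float64(44.0)] [547.5 207.8]
top lid 2091 [539.7 149.1  74.8] [array([542.6, 153.2]), array([152.3, 113.9]), np.float64(70.1)] [540.7 152.6]
top tag 7 [544.2 191.1 185.7] [array([544.3, 191.5]), array([1.8, 8. ]), np.float64(55.1)] [544.1 191.1]
top lamp 47 [577.2 152.8  89. ] [array([567.4, 165.8]), array([16., 54.]), np.float64(35.5)] [571.1 168.5]
top steel 196 [529.9 132.3  76.4] [array([545.6, 153.5]), array([142.1, 108.8]), np.float64(69.8)] [545.2 154.6]
```

View pics/wrist2.png

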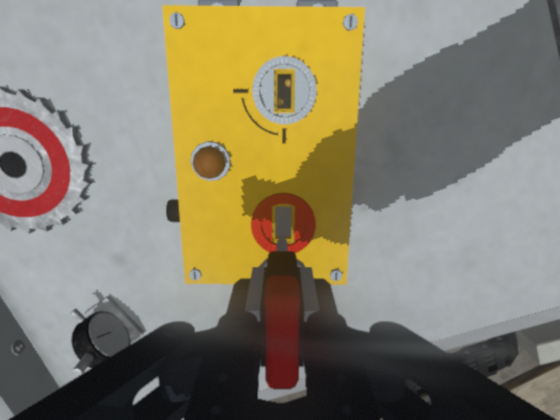

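The wrist view shows the red ring at (283,223), with the blade tip over its slot, and the lock at (285,90). The alignment looks within tolerance, so I'm lowering gently.

```bash
python3 -m handwheel '{"deltas": [[-1,0,0.01,0.4,0.03],[-1,0,0,0.4,0],[-1,0,0,0.15,0],[-1,0,0,0.1,0],[-1,0,0,0.1,0],[-1,0,0,0.1,0],[-1,0,0,0.1,0],[-1,0,0,0.1,0]]}'; python3 -c "
from h import *
plan((.5485,.2082,.1597),160.5)"
```

```text
clock: 9.0
tcp_pos: [0.5494, 0.2075, 0.1798]
orientation: [0.0, -0.577, 0.817, -0.0]
wrist_force: [-0.8, 0.7, -0.6]
finger_gap: 0.0111
grip_force: 49.7
tcp [0.5494 0.2075 0.1798] yang 160.43 tool z [ 4.e-04  2.e-04 -1.e+00] F [-0.8  0.7 -0.6] t 9.0 gap 0.0111
units [-0.009  0.027  0.503] roll -0.007
```

It's 18 mm in with no contact force. Continuing to seat.

```bash
python3 -m handwheel '{"deltas": [[-1,0,0.01,0.1,0],[-1,0,0.01,0.1,0],[-1,0,0,0.1,0],[-1,0,0,0.1,0],[-1,0,0,0.06,0],[-1,0,0,0.05,0],[-1,0,0,0.03,0],[-1,0,0,0,0]]}'; python3 -c "
from h import *
plan((.5485,.2082,.1597),160.5)"
```

```text
clock: 10.0
tcp_pos: [0.5485, 0.2077, 0.1597]
orientation: [0.0, -0.577, 0.817, -0.0]
wrist_force: [-2.9, 0.1, 7.8]
finger_gap: 0.0115
grip_force: 50.9
tcp [0.5485 0.2077 0.1597] yang 160.43 tool z [ 9.e-04  1.e-04 -1.e+00] F [-2.9  0.1  7.8] t 10.0 gap 0.0115
units [-0.011  0.005 -0.   ] roll -0.007
```

```bash
python3 -m handwheel '{"deltas": [[-1,0,0,0.03,0],[-0.6,0,0,0,0],[-0.3,0,0,0,0],[0,0,0,0,0],[0,0,0,0,0],[0.3,0,0,-0.3,0],[1,0,0,-0.8,0],[1,0,0,-0.8,0],[1,0,0,-0.6,0],[1,0.4,-0.03,0,-0.5],[1,0.9,-0.07,0,-0.59],[1,0.9,-0.07,0,0],[1,0.9,-0.07,0,0],[1,0,0,0,0],[1,0,0,0,0]]}'
python3 - <<'E'
from h import *
plan((.5588,-.0825,.200),171.4)
for n in('wrist','scene'):
    f,P,c=cam(n);cv2.imwrite(f'pics/{n}3.png',f[...,::-1])
    h=cv2.cvtColor(f,cv2.COLOR_RGB2HSV);H,S=h[...,0].astype(int),h[...,1];Z=P[...,2]
    A=(P[...,1]>.05)&(P[...,1]<.32)&(P[...,0]>.42)&(P[...,0]<.66)
    for nm,m in(('tag',A&((H<6)|(H>174))&(S>120)&(Z>.1)),('tagtop',A&((H<6)|(H>174))&(S>120)&(Z>.12)),('lid',A&(H>20)&(H<35)&(S>100)&(abs(Z-.075)<.005)),('lamp',A&(abs(Z-.09)<.006)),('steel',A&(S<70)&(abs(Z-.078)<.005)&(np.hypot(P[...,0]-.521,P[...,1]-.129)<.026))):
        q=P[m]
        if len(q)>4: print(n,nm,len(q),np.round(q.mean(0)*1000,1),np.round(np.percentile(q[:,2],[5,50,95])*1000,1),[np.round(a,1) for a in cv2.minAreaRect(q[:,:2].astype(np.float32)*1000)],np.round(cv2.minEnclosingCircle(q[:,:2].astype(np.float32)*1000)[0],1))
E
```

```text
clock: 11.88
tcp_pos: [0.5329, 0.0849, 0.2578]
orientation: [0.001, -0.651, 0.759, -0.0]
wrist_force: [0.7, -0.3, 0.8]
finger_gap: 0.0855
grip_force: 0.0
tcp [0.5329 0.0849 0.2578] yang 171.31 tool z [ 1.e-03  5.e-04 -1.e+00] F [ 0.7 -0.3  0.8] t 11.88 gap 0.0855
units [ 4.04  -1.272  1.443] roll -0.009
wrist tag 250 [546.1 199.1 125.7] [124.3 125.7 126.8] [array([546.1, 200.1]), array([15.9, 10.6]), np.float64(72.3)] [546.8 200.1]
wrist tagtop 250 [546.1 199.1 125.7] [124.3 125.7 126.8] [array([546.1, 200.1]), array([15.9, 10.6]), np.float64(72.3)] [546.8 200.1]
wrist lid 23120 [543.1 152.1  76. ] [74.9 76.  77.1] [array([545.1, 166. ]), array([175.4, 114.5]), np.float64(70.4)] [545.4 165.3]
wrist lamp 643 [568.9 162.9  90.1] [85.6 90.5 94.2] [array([560.1, 179.9]), array([30.9, 80.9]), np.float64(21.3)] [569.2 183.4]
wrist steel 1363 [519.6 130.2  77.9] [75.7 78.1 79.9] [array([519.7, 130. ]), array([37.6, 37.9]), np.float64(38.1)] [519.4 130. ]
scene tag 60 [544.6 202.6 119.4] [107.9 121.7 126.3] [array([547.2, 207. ]), array([34.1, 11.2]), np.float64(71.0)] [545.6 207.5]
scene tagtop 34 [546.2 205.5 124.2] [120.6 124.6 126.5] [array([547.7, 207.2]), array([33.3, 10.3]), np.float64(70.4)] [545.7 207.8]
scene lid 1174 [538.  151.8  74.8] [72.4 74.9 76.9] [array([545.1, 163.7]), array([180.6, 115.6]), np.float64(71.0)] [544.7 164.3]
scene lamp 61 [558.8 178.1  89.5] [84.6 89.2 94.8] [array([557. , 183.2]), array([25.7, 90.8]), np.float64(22.5)] [564.6 186.4]
scene steel 79 [520.9 129.2  76.8] [74.2 76.9 79.6] [array([520.6, 129.3]), array([36.5, 36.3]), np.float64(36.1)] [519.4 130.4]
```

View pics/wrist3.png

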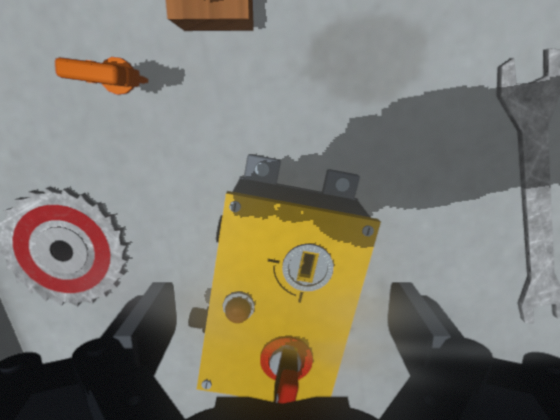

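The red key stands in the red ring at (287,360). Its top is 50 mm above the lid, so it is fully seated. Next the green key.

```bash
python3 -m handwheel '{"deltas": [[1,0.45,-0.15,0,0],[1,0.8,-0.25,0,0],[1,0.8,-0.25,0,0],[1,0.8,-0.25,0,0],[1,0.8,-0.25,0.3,0],[1,0.38,-0.12,0.3,-0.01],[1,0,0,0,0],[1,0,0,0,0]]}'
python3 - <<'E'
from h import *
f,P,c=cam('wrist')
h=cv2.cvtColor(f,cv2.COLOR_RGB2HSV);H,S=h[...,0].astype(int),h[...,1];Z=P[...,2]
q=P[(H>45)&(H<80)&(S>100)&(Z>.085)]
r=cv2.minAreaRect(q[:,:2].astype(np.float32)*1000);print(len(q),r,q[:,2].max())
plan((r[0][0]/1000,r[0][1]/1000,.1305),171.4)
E
```

```text
clock: 12.98
tcp_pos: [0.5584, -0.0815, 0.2331]
orientation: [0.0, -0.653, 0.758, 0.0]
wrist_force: [-0.4, 0.3, -0.2]
finger_gap: 0.0855
grip_force: 0.0
776 ((558.8098754882812, -80.98697662353516), (35.669700622558594, 9.90939712524414), 81.71368408203125) 0.09880273472313092
tcp [ 0.5585 -0.0813  0.2334] yang 171.5 tool z [ 1.e-04  4.e-04 -1.e+00] F [1.  0.3 0.5] t 13.03 gap 0.0853
units [-0.009 -0.005  2.572] roll 0.01
```

```bash
python3 -m handwheel '{"deltas": [[1,0,0,0.5,0],[1,0,0,0.7,0],[1,0,0,0.7,0],[1,0,0,0.45,0],[1,0,0,0.22,0],[0.2,0,0,0,0],[-0.3,0,0,0,0],[-1,0,0,0,0],[-1,0,0,0,0],[-1,0,0,0,0],[-1,0,0,0,0]]}' 100
python3 - <<'E'
from h import *
plan((.5203,.1295,.237),160.6)
E
```

```text
clock: 14.4
tcp_pos: [0.559, -0.0825, 0.131]
orientation: [0.0, -0.652, 0.758, -0.001]
wrist_force: [-0.1, -0.9, 6.0]
finger_gap: 0.0109
grip_force: 97.7
tcp [ 0.559  -0.0825  0.131 ] yang 171.42 tool z [ 1.3e-03 -3.0e-04 -1.0e+00] F [-0.1 -0.9  6. ] t 14.4 gap 0.0109
units [-5.096  1.743 -2.653] roll 1.082
```

```bash
python3 -m handwheel '{"deltas": [[-1,0,0,-0.4,0],[-1,0,0,-0.8,0],[-1,0,0,-0.8,0],[-1,0,0,-0.65,0],[-1,-0.4,0.14,0,0],[-1,-0.75,0.25,0,0],[-1,-0.75,0.25,0,0],[-1,-0.75,0.25,0,0],[-1,-0.75,0.25,0,0],[-1,-0.75,0.25,0,0],[-1,-0.6,0.2,0,0],[-1,-0.35,0.15,0,0.54],[-1,0,0,0,0.54],[-1,0,0,0,0],[-1,0,0,0,0]]}'
python3 - <<'E'
from h import *
plan((.5203,.1295,.237),160.6)
f,P,c=cam('wrist');cv2.imwrite('pics/w4.png',f[...,::-1])
h=cv2.cvtColor(f,cv2.COLOR_RGB2HSV);H,S=h[...,0].astype(int),h[...,1];Z=P[...,2]
A=(P[...,1]>.03)&(P[...,1]<.32)&(P[...,0]>.42)&(P[...,0]<.66)
for nm,m in(('tag',A&(H>45)&(H<80)&(S>90)&(Z>.15)),('tagtop',A&(H>45)&(H<80)&(S>90)&(Z>.199)),('lid',A&(H>20)&(H<35)&(S>100)&(abs(Z-.075)<.005)),('steel',A&(S<70)&(abs(Z-.078)<.005)&(np.hypot(P[...,0]-.521,P[...,1]-.129)<.026))):
    q=P[m]
    if len(q)>4: print(nm,len(q),np.round(q.mean(0)*1000,1),np.round(np.percentile(q[:,2],[5,50,95])*1000,1),[np.round(a,1) for a in cv2.minAreaRect(q[:,:2].astype(np.float32)*1000)])
E
```

```text
clock: 16.27
tcp_pos: [0.5195, 0.13, 0.2356]
orientation: [-0.001, -0.579, 0.815, 0.0]
wrist_force: [-0.5, 0.7, -1.1]
finger_gap: 0.0107
grip_force: 98.5
tcp [0.5195 0.13   0.2356] yang 160.73 tool z [-0.0014  0.     -1.    ] F [-0.5  0.7 -1.1] t 16.27 gap 0.0107
units [ 0.006 -0.023 -0.034] roll 0.013
tag 2961 [518.6 129.8 201.2] [200.  201.4 202.4] [array([519.1, 131.4]), array([37.9, 11. ]), np.float64(70.0)]
tagtop 2924 [518.7 130.  201.3] [200.1 201.4 202.4] [array([519.2, 131.6]), array([37.4, 11. ]), np.float64(70.0)]
lid 19349 [534.8 124.5  76. ] [74.9 76.  77.1] [array([545.1, 165.4]), array([174.1, 114.3]), np.float64(70.5)]
steel 1678 [519.4 129.1  77.8] [75.7 78.  79.9] [array([519.4, 129.4]), array([36.9, 37.3]), np.float64(66.8)]
```

View pics/w4.png

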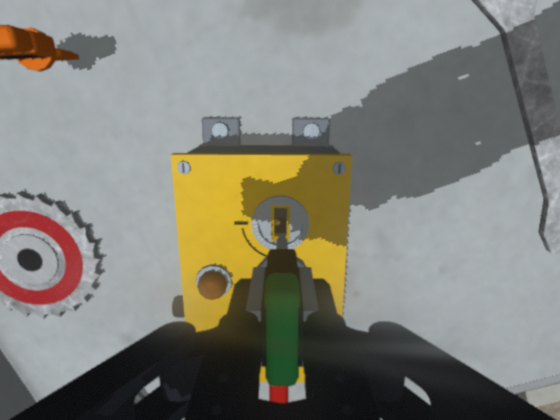

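The blade tip at (281,230) sits over the keyway at (281,222). I'm making a small correction and lowering into the mouth.

```bash
python3 -m handwheel '{"deltas": [[-1,0.03,-0.02,0.4,0.03],[-1,0,0,0.35,0],[-1,0,0,0.12,0],[-1,0,0,0.08,0],[-1,0,0,0.07,0],[-1,0,0,0.07,0],[-1,0,0,0.05,0],[-1,0,0,0,0]]}'; python3 -c "
from h import *
plan((.5200,.1297,.160),160.45);print(status.get_state()['ft_torque'])"
```

```text
clock: 17.32
tcp_pos: [0.5205, 0.1284, 0.1907]
orientation: [0.0, -0.576, 0.818, 0.0]
wrist_force: [-0.5, 0.0, -2.3]
finger_gap: 0.0101
grip_force: 98.5
tcp [0.5205 0.1284 0.1907] yang 160.33 tool z [ 0.  0. -1.] F [-0.5  0.  -2.3] t 17.32 gap 0.0101
units [-0.027  0.022  0.766] roll -0.012
[ 0.00055665 -0.00031232 -0.00437055]
```

```bash
python3 -m handwheel '{"deltas": [[-1,0,0,0.08,0],[-1,0,0,0.08,0],[-1,0,0,0.06,0.5],[-1,0,0,0.03,-1],[-1,0,0,0.03,1],[-1,0,0,0.03,-1],[-1,0,0,0.03,1],[-1,0,0,0.02,-1],[-1,0,0,0.02,1],[-1,0,0,0.02,-0.5]]}'; python3 -c "
from h import *
plan((.5200,.1297,.160),160.45);print(status.get_state()['ft_torque'])"
```

```text
clock: 18.58
tcp_pos: [0.5195, 0.1287, 0.1744]
orientation: [-0.001, -0.576, 0.817, 0.001]
wrist_force: [-1.4, 0.7, -0.3]
finger_gap: 0.0106
grip_force: 98.7
tcp [0.5195 0.1287 0.1744] yang 160.38 tool z [-2.1e-03  8.0e-04 -1.0e+00] F [-1.4  0.7 -0.3] t 18.57 gap 0.0106
units [-0.028 -0.005  0.359] roll -0.007
[0.22705881 0.49749506 0.04464691]
```

```bash
python3 -m handwheel '{"deltas": [[-1,0,0,0.03,0.5],[-1,0,0,0.03,-1],[-1,0,0,0.03,1],[-1,0,0,0.03,-1],[-1,0,0,0.03,1],[-1,0,0,0.03,-1],[-1,0,0,0.03,1],[-1,0,0,0.03,-0.5]]}'; python3 -c "
from h import *
plan((.5200,.1297,.160),160.45);print(status.get_state()['ft_torque'])"
```

```text
clock: 19.58
tcp_pos: [0.5204, 0.1287, 0.1654]
orientation: [0.0, -0.576, 0.817, 0.0]
wrist_force: [-1.0, 0.1, 3.3]
finger_gap: 0.0111
grip_force: 99.2
tcp [0.5204 0.1287 0.1654] yang 160.38 tool z [ 2.e-04  1.e-03 -1.e+00] F [-1.   0.1  3.3] t 19.57 gap 0.0111
units [-0.02   0.017  0.136] roll -0.007
[0.24665487 0.2845396  0.06843556]
```

Past both pins, with about 5.4 mm left. Going home.

```bash
python3 -m handwheel '{"deltas": [[-1,0,0,0.04,0.5],[-1,0,0,0.04,-1],[-1,0,0,0.04,1],[-1,0,0,0.03,-1],[-1,0,0,0.03,1],[-1,0,0,0.02,-0.5],[-1,0,0,0,0],[-1,0,0,0,0]]}'; python3 -c "
from h import *
plan((.5200,.1297,.160),160.45);print(status.get_state()['ft_torque'])"
```

```text
clock: 20.58
tcp_pos: [0.5207, 0.129, 0.16]
orientation: [0.001, -0.576, 0.817, -0.0]
wrist_force: [-6.7, 1.4, 19.1]
finger_gap: 0.0108
grip_force: 101.6
tcp [0.5207 0.129  0.16  ] yang 160.38 tool z [ 0.0025  0.0016 -1.    ] F [-6.7  1.4 19.1] t 20.57 gap 0.0108
units [-0.01   0.023 -0.001] roll -0.007
[0.22422305 1.48191296 0.14864021]
```

```bash
python3 -m handwheel '{"deltas": [[-1,0,0.01,-0.03,0.5],[-1,0,0,0,0.7],[-1,0,0,0,0.7],[-1,0,0,0,0.7],[-1,0,0,0,0.7],[-1,0,0,0,0.7],[-1,0,0,0,0]]}' 120; python3 -c "
from h import *
plan((.5200,.1297,.160),70.45);print(status.get_state()['ft_torque'])"
```

```text
clock: 21.45
tcp_pos: [0.5203, 0.129, 0.16]
orientation: [0.001, -0.261, 0.965, 0.0]
wrist_force: [-4.0, 2.1, 11.0]
finger_gap: 0.0105
grip_force: 118.0
tcp [0.5203 0.129  0.16  ] yang 120.3 tool z [ 0.0017  0.0013 -1.    ] F [-4.   2.1 11. ] t 21.45 gap 0.0105
units [-0.002  0.018  0.   ] roll 4.985
[0.27731106 0.88326445 0.00702563]
```

```bash
python3 -m handwheel '{"deltas": [[-1,0,0,0,0.7],[-1,0,0,0,0.7],[-1,0,0,0,0.7],[-1,0,0,0,0.7],[-1,0,0,0,0.7],[-1,0,0,0,0.7],[-1,0,0,0,0.5],[-1,0,0,0,0.3],[-1,0,0,0,0],[-1,0,0,0,0]]}'; python3 -c "
from h import *
plan((.5200,.1297,.160),70.45);print(status.get_state()['ft_torque'],status.get_state()['joint_pos'])
f,P,c=cam('wrist');cv2.imwrite('pics/w5.png',f[...,::-1])
h=cv2.cvtColor(f,cv2.COLOR_RGB2HSV);H,S=h[...,0].astype(int),h[...,1];Z=P[...,2]
q=P[(H>45)&(H<80)&(S>90)&(Z>.115)&(Z<.135)];print(len(q),np.median(q[:,2]),cv2.minAreaRect(q[:,:2].astype(np.float32)*1000))
q=P[(H>20)&(H<35)&(S>100)&(abs(Z-.075)<.006)];print(np.median(q[:,2]))"
```

```text
clock: 22.7
tcp_pos: [0.5203, 0.1298, 0.16]
orientation: [0.001, 0.17, 0.985, 0.002]
wrist_force: [-3.6, 4.4, 12.1]
finger_gap: 0.0104
grip_force: 118.0
tcp [0.5203 0.1298 0.16  ] yang 70.41 tool z [ 0.0017  0.0032 -1.    ] F [-3.6  4.4 12.1] t 22.7 gap 0.0104
units [ 0.005 -0.005  0.001] roll -0.004
[0.85308931 0.90517311 0.12019948] [ 0.09349354  0.32541966 -0.30467506  0.93873204  0.00303209  0.43548885]
3436 0.12566540566940804 ((520.6903686523438, 130.2781524658203), (11.731931686401367, 38.76469802856445), 71.3468017578125)
0.07601892855055294
```

View pics/w5.png

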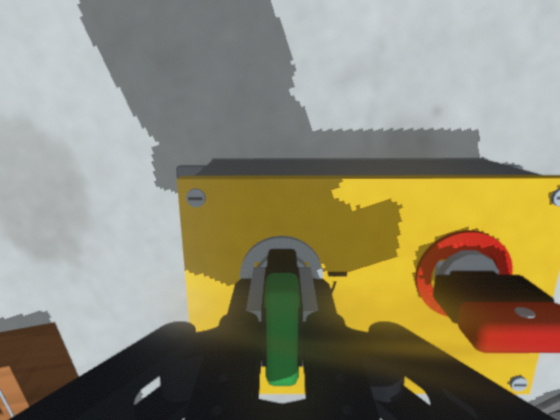

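The key is turned a quarter turn and seated (top 49.7 mm above the lid), and the red key is still in its nest. I'll add a few degrees to bear firmly on the stop.

```bash
for i in 1; do python3 -m handwheel '{"deltas": [[-1,0,0,0,0.2],[-1,0,0,0,0.2],[-1,0,0,0,0],[-1,0,0,0,0]]}'; python3 -c "
from h import *
plan((.5200,.1297,.160),70.45);print(status.get_state()['ft_torque'])"; python3 -m handwheel '{"deltas": [[-1,0,0,0,0.2],[-1,0,0,0,0.2],[-1,0,0,0,0],[-1,0,0,0,0]]}'; done; python3 -c "
from h import *
plan((.5200,.1297,.160),70.45);print(status.get_state()['ft_torque'])
f,P,c=cam('wrist')
h=cv2.cvtColor(f,cv2.COLOR_RGB2HSV);H,S=h[...,0].astype(int),h[...,1];Z=P[...,2]
q=P[(H>45)&(H<80)&(S>90)&(Z>.115)&(Z<.135)];print(len(q),np.median(q[:,2]),cv2.minAreaRect(q[:,:2].astype(np.float32)*1000))"
```

```text
clock: 23.25
tcp_pos: [0.5203, 0.1298, 0.16]
orientation: [0.001, 0.204, 0.979, 0.002]
wrist_force: [-2.4, 3.8, 10.9]
finger_gap: 0.0103
grip_force: 117.9
tcp [0.5203 0.1298 0.16  ] yang 66.43 tool z [ 0.0018  0.003  -1.    ] F [-2.4  3.8 10.9] t 23.25 gap 0.0103
units [ 0.006 -0.005  0.001] roll -0.402
[0.87892294 0.86882249 0.2885104 ]
clock: 23.75
tcp_pos: [0.5204, 0.1299, 0.16]
orientation: [0.001, 0.238, 0.971, 0.002]
wrist_force: [-4.1, 4.1, 10.8]
finger_gap: 0.0104
grip_force: 117.9
tcp [0.5204 0.1299 0.16  ] yang 62.48 tool z [ 0.0019  0.003  -1.    ] F [-4.1  4.1 10.8] t 23.75 gap 0.0104
units [ 0.006 -0.008  0.   ] roll -0.797
[0.8101162  0.74402374 0.61257753]
3433 0.12560404390983065 ((520.5543212890625, 130.4258270263672), (12.075485229492188, 37.63658905029297), 63.636714935302734)
```

The turning moment rose from 0.12 to 0.61 N m, so the plug is on its stop. Easing slightly, then handing in.

```bash
python3 -m handwheel '{"deltas": [[-1,0,0,0,-0.15],[-1,0,0,0,0],[-1,0,0,0,0]]}'; python3 -c "
from workcell import status,hand_in
print(status.get_state()['ft_torque']);print(hand_in())"
```

```text
clock: 24.18
tcp_pos: [0.5204, 0.1298, 0.16]
orientation: [0.001, 0.225, 0.974, 0.002]
wrist_force: [-3.6, 3.2, 10.8]
finger_gap: 0.0107
grip_force: 118.0
[0.79323783 0.77897815 0.43392303]
the job is handed in; nothing more can be done
None
```

The job is handed in at 24 s: the red key is seated in its nest and released, and the green key is fully home in the lock, turned clockwise to its stop and still gripped there.

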